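# Set the sprung length stop on a moulding board

### The job

The sprung length stop on the potter's moulding board is pulled out too far: press down the paddle at the tail of its pawl and keep it down until the slide has run fully home. Then let the pawl back on and pull the slide out by its upright post until its pointer lines up with the fin of the rider clipped on the scale, and let go so that the pawl holds it there, within about one tooth. Finally slide the plaster mould along its channel until it butts against the stop plate, leaving the rider where it is and the bowl, stone and wooden rib beside the board undisturbed.

Things in the scene. Friction and masses are not known exactly. Their poses are not given: they have to be found in the camera images.
- board: Plywood moulding board, 180 x 600 x 18 mm, fixed on the table. Origin on the table, on the centre line of slide, pawl and mould channel (board x = 0). Its x axis runs across the board (away from the robot), its y axis along the board: the way the slide is pulled out. The slide's guide (41 mm wide, y = -300 to -135 mm, top 40 mm above the table; pawl cheeks 62 mm) is at its -y end.
- slide (a joint): How far the sprung slide is out along the board's +y, m: 0 = fully home, end stop 0.134. It is a toothed steel bar (top 37 mm above the table) with an aluminium stop plate and post at its outer end. A spring pulls it home with 4.5 N (home) to 6.5 N (out). It is damped: freed, it runs home by itself at about 0.1 m/s; pulling at 0.04 m/s takes 2 N more.
- pawl (a joint): Angle of the pawl, rad: about 0 with its tip down between teeth (up to 0.1 on passing one), 0.3 = paddle fully pressed; above 0.12 the slide is free. A spring presses it back onto the teeth. Teeth are 6 mm apart: pulled out, the slide clicks past the pawl; let go, it slips back up to 6 mm to the next tooth and is held there, also against pushes towards home.
- paddle (a point): Centre of the top face of the pawl's paddle: steel plate 34 x 36 mm, 6 mm thick, about 68 mm above the table, on the board's centre line at y = -235 mm. Pressed straight down 9 to 11 mm it frees the slide (13 mm is its end stop); it takes 4 to 6 N and must be kept down while the slide runs home.
- post (a point): Middle of the slide's upright post: plate 36 mm wide (board x), 12 mm thick (board y), top 98 mm and this point 80 mm above the table, on board x = 0. Below it the stop plate, 66 mm wide, 12 mm thick, 20 to 62 mm above the table. Their back face (-y side, 6 mm from this point) is free to be pushed or hooked; behind it only the toothed bar, 37 mm above the table, for 50 mm.
- stop_face (a point): Centre of the stop plate's outer face (+y side, towards the mould), 41 mm above the table; axes as the board's.
- pointer (a point): Tip of the thin steel pointer that sticks out sideways (board +x) from the stop plate over the scale rail; axes as the board's.
- rider_fin (a point): The mark: inner edge of the upright fin (4 mm thick, 14 mm wide, top 64 mm above the table) of the dark steel rider clipped on the scale rail (board x = 53 to 69 mm), at the pointer's height; axes as the board's. Pointer and fin line up when their positions along the board's y are equal.
- mould_centre (a point): Centre of the white plaster press mould: open trough 70 mm wide (board x), 100 mm long (board y), 50 mm high, walls 14 mm, about 0.55 kg, in the channel on the board (its underside 18 mm above the table, this point 43 mm), beyond the slide. The channel lies between two wooden rails, 81 mm apart, 12 mm high, y = -75 to +265 mm. Axes nearly the board's.
- bowl: Terracotta bowl, 136 mm across, 62 mm high, loose on the table beyond the board; origin at its underside. To be left alone.
- stone: Dark smoothing stone, 70 mm across, 31 mm high, loose beyond the board; origin at its underside. To be left alone.
- ribtool: Flat wooden rib, 50 x 110 x 8 mm, loose beyond the board; origin at its underside. To be left alone.
Mind the look-alikes: they are no part of the job. Of the things that look like the part that bears mould_centre, the smallest one is meant.

How it is judged:
By the outcome, as a careful person would: the job done as asked, in the order asked, and still so for the second after the job is handed in, with the robot touching nothing.
It also fails if it takes over 53 s, if anything falls off the work surface, if the arm or the gripper's body presses on something with over 40 N, if the wrist force passes 120 N, or if a joint passes its speed limit or range.

### The arm

A 6-joint arm with a two-finger parallel gripper is mounted at the origin on the work surface. World frame = base frame: x ahead of the robot, y to its left, z up, the work surface at z = 0. Lengths are in m, angles in rad, forces in N, time in s.
With the tool pointing down it reaches from about 0.35 to 0.975 m from the base axis. Payload 4.9 kg.
Tool frame: the origin (TCP) lies midway between the tips of the shut fingers; the grasp point (between the pads) lies 19 mm behind it; z points along the fingers, y is the line along which they close (so a half turn about z gives the same grasp; the last joint's range is limited). The gripper opens to 85 mm and grips with 20 to 120 N. Pads are 22 mm wide; open, the fingers measure 114 mm over their backs; the gripper's body (76 mm by 85 mm) begins 54 mm behind the grasp point. The pads swing forward as they close: fully open they stand 13 mm farther back than shut.
Start: joints at [-1.404, 0.053, 1.613, -0, 1.476, -0.119], TCP at [0.176, -0.6, 0.206] pointing down, gripper open.
Joint ranges: [-3.01, 3.01], [-1.01, 2.22], [0.06, 2.58], [-1.02, 4.17], [0.09, 2.62], [-3.14, 3.14]. Speed limits (rad/s): [2.57, 2.57, 3.14, 3.14, 3.14, 3.14].

### API

Orientations are given as a unit quaternion [w, x, y, z].
In Python, from workcell import r gives the robot as it stands.
- The arm moves only by the tool move_arm, never from a script. Its argument "rows" is a list that holds one entry, the list of rows, each a list of 6 numbers: the shift along the tool's x, y, z scaled (see below), then the turn, a rotation vector about the tool's x, y, z scaled (see below). A call has 1 to 12 rows; each row is the pose to reach, as a shift and turn from the pose commanded when the call began, along the tool's axes at that moment; what a row does not reach only later rows make up. The controller multiplies each number of a shift by 250 mm and each number of a turn by 1.5 rad. A row lasts 1/10 s, in which the tool goes at most 50 mm and 8.59 degrees, less where a joint would pass 70% of its speed; a pose out of reach is approached as far as the arm can. A call with a number of a shift or a turn outside -1 to 1 is refused whole. A call with a gripper value outside its range is refused whole. "gripper" is the opening, from 0 (shut) to 1 (fully open), set as the call begins (left out, the last holds). The fingers move at their own pace and stop on an object; "squeeze" is the grip in N (left out, the last holds). Time passes only in rows, so rows that repeat a pose let the fingers close. It gives the time, the measured TCP pose, the force, the opening and the grip force at its end, in the units of the state.
- r.state(): the state, without advancing time (a new reading comes with each control period).
- r.capture(name): name is "scene" or "top" or "wrist"; returns the picture (480x640x3 uint8, blue, green, red); there is no depth.
- r.camera_params(name): a dict with "K" (3x3 intrinsics, pixels), "D" ([k1, k2, p1, p2, k3] as OpenCV has them; the pictures are not rectified), "R" (3x3) and "t" (3): a world point X has camera coordinates R X + t. Camera axes: x right, y down, z forward; pixel columns grow to the right and rows downward; lengths in m; the calibration is good to about 2 mm. A picture is of the moment at which its call begins: read the wrist's pose just before it. camera_params takes no time and is no camera call; for the wrist camera it gives the pose at the moment of the call.
- r.job_done(): hands the job in; it is judged then, once.
The state is a dict: "time": time; "joint_pos": joint angles; "qd": joint speeds; "tau": joint torques, N m; "tool_pos": TCP position; "eef_rot": TCP orientation; "wrist_force": force on the tool from outside, world axes, zero at the start; "wrist_torque": the same for the moment, N m; "gripper_width": finger opening in m; "grip_force": force on a finger pad.
Only numpy, scipy, OpenCV 4.12 (cv2) and the standard library are available. Lean on these libraries where they do the work, as an engineer would, in place of code of your own. Each camera call takes 0.05 s, during which the arm holds its last target. There are 200 camera calls.

## Working session

There is one attempt and no reset: what is moved stays moved. The work goes in short steps, Python scripts to look and compute and a tool call to move; the robot and the scene stay as the last step left them, time stands still between calls to the robot, and variables do not carry over. Pictures are saved under pics/ and viewed, at most 12 in all, crops included, and the job is handed in when it is done.

Besides the shell and the picture viewer there is one more tool, called after ">>>" in YAML: its name, and indented under it one key for each argument. move_arm: Moves the arm, as the interface text tells. Shifts and turns lie within -1 to 1; 1 stands for 250 mm of shift or 1.5 rad of turn. Its arguments: {"type":"object","properties":{"rows":{"type":"array"},"gripper":{"type":"number"},"squeeze":{"type":"number"}},"required":["rows"]}

```bash
ls; mkdir -p pics; python3 - <<'E'
from workcell import r
import cv2
for n in("scene","top"):
    cv2.imwrite(f"pics/{n}0.png",r.capture(n)); p=r.camera_params(n); print(n,p)
s=r.state();print(s['time'],s['tool_pos'],s['eef_rot'])
E
```

```text
pics
scene {'K': array([[602.87114302,   0.        , 306.24723008],
       [  0.        , 602.87114302, 230.21476144],
       [  0.        ,   0.        ,   1.        ]]), 'D': array([-0.03088817,  0.        ,  0.        ,  0.        ,  0.        ]), 'R': array([[-0.18558138,  0.98261878,  0.00445878],
       [ 0.71796518,  0.13869306, -0.68212186],
       [-0.67088415, -0.12338787, -0.73122492]]), 't': array([ 0.0402919 , -0.34495714,  1.65906429])}
top {'K': array([[581.50903042,   0.        , 320.50423895],
       [  0.        , 581.50903042, 242.33644826],
       [  0.        ,   0.        ,   1.        ]]), 'D': array([-0.04313046,  0.        ,  0.        ,  0.        ,  0.        ]), 'R': array([[ 0.02103337, -0.9996279 ,  0.01736846],
       [-0.99482159, -0.02265374, -0.09907979],
       [ 0.09943639, -0.01519454, -0.9949279 ]]), 't': array([0.0108157 , 0.55270386, 1.06910336])}
0.1 [ 0.17608696 -0.59904312  0.20467446] [-9.29553089e-04  9.89808143e-01  1.42404268e-01 -2.18354559e-05]
```

View pics/top0.png

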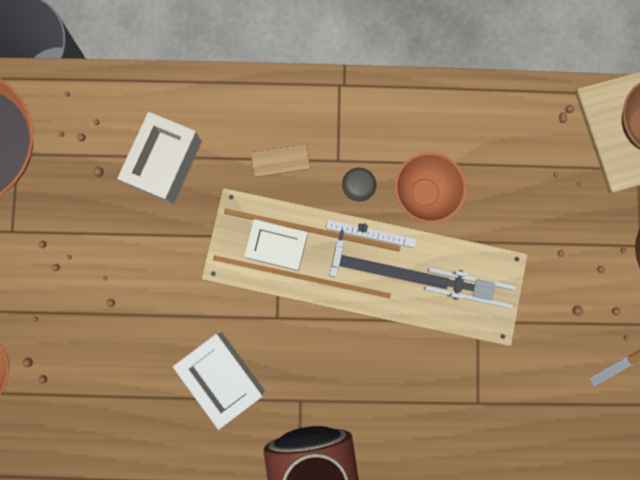

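View pics/scene0.png

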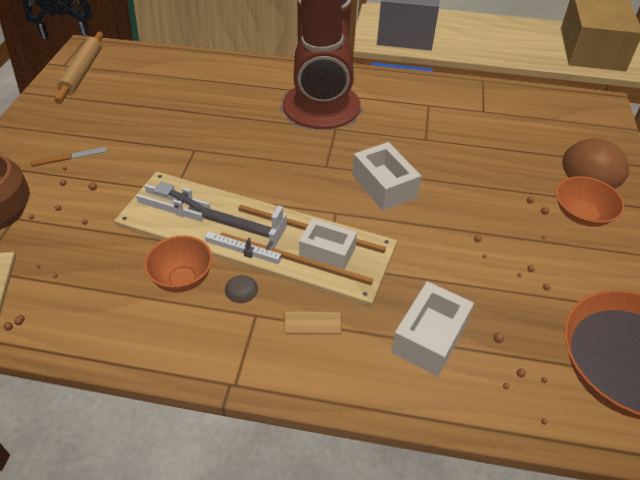

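The top view shows the board from (203,280) to (527,254), with the guide and paddle at the right (484,289), the stop plate at (337,258), the pointer at about (341,235) and the rider at (362,228).

There are three mould look-alikes in the top view: (160,157), (218,381) and (277,245). The one at (277,245) is the smallest and sits in the channel, so it is the one meant. I'll confirm with an enlarged crop and measure the board frame.

```bash
cat > h.py <<'E'
import numpy as np, cv2
from workcell import r
def ray(n,uv,P=None):
    P=P or r.camera_params(n)
    x=cv2.undistortPoints(np.array([[uv]],float),P['K'],P['D'])[0,0]
    R=np.array(P['R']);t=np.array(P['t']);return -R.T@t,R.T@np.array([x[0],x[1],1])
def onz(n,uv,z,P=None):
    c,d=ray(n,uv,P);return c+d*(z-c[2])/d[2]
def proj(n,X,P=None):
    P=P or r.camera_params(n)
    return cv2.projectPoints(np.array(X,float).reshape(-1,1,3),cv2.Rodrigues(np.array(P['R']))[0],np.array(P['t']),P['K'],P['D'])[0].reshape(-1,2)
E
python3 - <<'E'
from h import *
im=cv2.imread('pics/top0.png');g=cv2.cvtColor(im,cv2.COLOR_BGR2GRAY)
pts=[]
for u,v in[(231,197),(517,259),(503,336),(213,273)]:
    w=g[v-6:v+7,u-6:u+7].astype(float);m=np.clip(np.median(w)-25-w,0,None);yy,xx=np.mgrid[-6:7,-6:7]
    p=(u+(m*xx).sum()/m.sum(),v+(m*yy).sum()/m.sum());X=onz('top',p,.019);pts.append(X);print(np.round(p,1),X.round(4))
pts=np.array(pts);o=pts.mean(0);d=(pts[0]+pts[3]-pts[1]-pts[2])[:2];ey=d/np.linalg.norm(d);ex=np.array([ey[1],-ey[0]])
print('origin',o,'ey',ey,'ex',ex,[ [((p[:2]-o[:2])@ex).round(4),((p[:2]-o[:2])@ey).round(4)] for p in pts])
np.savez('board.npz',o=o[:2],ex=ex,ey=ey)
a=cv2.resize(im[180:350,195:535],None,fx=2.35,fy=2.35,interpolation=cv2.INTER_CUBIC)
s=cv2.imread('pics/scene0.png');b=cv2.resize(s[170:300,110:400],None,fx=1.5,fy=1.5,interpolation=cv2.INTER_CUBIC)
out=np.zeros((600,800,3),np.uint8);out[:a.shape[0],:a.shape[1]]=a[:,:800];out[a.shape[0]+2:a.shape[0]+2+b.shape[0],:b.shape[1]]=b
cv2.imwrite('pics/crop1.png',out)
E
```

```text
[230.8 196.8] [0.6368 0.1962 0.019 ]
[516.3 258.6] [ 0.5304 -0.3529  0.019 ]
[502.3 335.9] [ 0.3832 -0.3245  0.019 ]
[212.9 273.3] [0.4899 0.2246 0.019 ]
origin [ 0.51009141 -0.06415832  0.019     ] ey [0.19053497 0.98168041] ex [ 0.98168041 -0.19053497] [[np.float64(0.0748), np.float64(0.2797)], [np.float64(0.0749), np.float64(-0.2796)], [np.float64(-0.0749), np.float64(-0.2797)], [np.float64(-0.0748), np.float64(0.2796)]]
```

View pics/crop1.png

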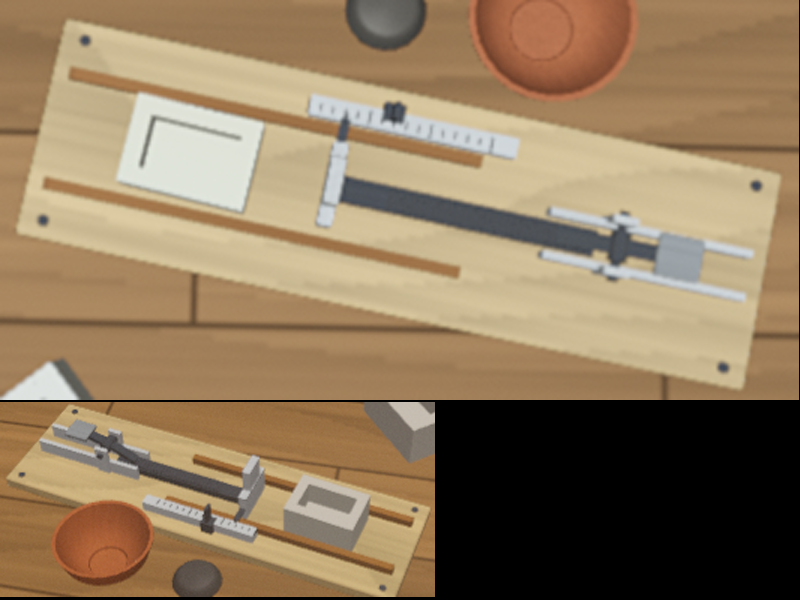

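The crop confirms it: the mould with its centre at (277,245) is the smallest of the three and sits in the channel. The screws give a good board frame, a 150 x 559 mm rectangle. Next I measure the parts and work out the approach.

```bash
cat >> h.py <<'E'
from scipy.spatial.transform import Rotation as Ro
B=np.load('board.npz')
def b(X): d=np.array(X)[:2]-B['o'];return np.array([d@B['ex'],d@B['ey']])*1000
def w(x,y,z): return np.r_[B['o']+B['ex']*x/1000+B['ey']*y/1000,z/1000]
def tool():
    s=r.state();q=s['eef_rot'];return s,Ro.from_quat([q[1],q[2],q[3],q[0]])
def go(x,y,z):
    "shift (units) and turn to board-frame mm point with closing line along board y, tool down"
    s,R=tool();ey=np.r_[B['ey'],0];T=Ro.from_matrix(np.c_[np.r_[B['ex'],0],-ey,[0,0,-1]])
    print('t',s['time'],'tcp board',b(s['tool_pos']).round(1),round(s['tool_pos'][2]*1000,1),'F',np.round(s['wrist_force'],1))
    print('  shift',(R.inv().apply(w(x,y,z)-s['tool_pos'])/.25).round(3),'turn',((R.inv()*T).as_rotvec()/1.5).round(3))
E
python3 - <<'E'
from h import *
c=lambda u,v:(195+u/2.35,180+v/2.35)
for n,p,z in[('paddle',c(679,257),.068),('pointer',c(346,113),.05),('rider',c(394,112),.064),('postface',c(340,158),.098),('mould',c(190,152),.068),('mouldL',c(126,138),.068),('mouldR',c(254,168),.068)]:
    print(n,b(onz('top',p,z)).round(1))
go(0,-235,120)
E
```

```text
paddle [ 1.000e-01 -2.148e+02]
pointer [57.1 59.7]
rider [64.  23.7]
postface [16.5 58.4]
mould [ -0.6 171.6]
mouldL [ -0.5 222.2]
mouldR [ -2.2 120.7]
t 0.1 tcp board [-226.  -588.7] 204.7 F [-0.9  0.2  0.8]
  shift [ 1.453 -0.841  0.341] turn [-0.001  0.     0.318]
```

The paddle comes out at -215 instead of -235, so the board origin is not at the screws' centre. I'll check the offset against the ends of the rails and the guide.

```bash
python3 - <<'E'
from h import *
c=lambda u,v:(195+u/2.35,180+v/2.35)
for n,p,z,e in[('guideR',c(752,254),.04,-300),('guideL',c(548,211),.04,-135),('guideR2',c(745,298),.04,-300),('guideL2',c(541,255),.04,-135),('railL',c(69,73),.03,265),('railR',c(482,161),.03,-75),('rail2L',c(43,183),.03,265),('rail2R',c(460,272),.03,-75)]:
    q=b(onz('top',p,z));print(n,q.round(1),(q[1]-e).round(1))
E
```

```text
guideR [  17. -280.] 20.0
guideL [  16.1 -113.5] 21.5
guideR2 [ -18.4 -280.8] 19.2
guideL2 [ -19.3 -114.8] 20.2
railL [ 44.  283.4] 18.4
railR [ 45.1 -55.6] 19.4
rail2L [-46.7 283.5] 18.5
rail2R [-45.5 -56. ] 19.0
```

```bash
python3 - <<'E'
import numpy as np
B=dict(np.load('board.npz'));B['o']=B['o']+.020*B['ey']-.0007*B['ex'];np.savez('board.npz',**B)
from h import *
go(0,-235,130)
E
```

```text
t 0.1 tcp board [-225.3 -608.7] 204.7 F [-0.9  0.2  0.8]
  shift [ 1.487 -0.913  0.301] turn [-0.001  0.     0.318]
```

>>> move_arm:
  rows:
    - [[0.2,-0.12,0,0,0,0.1],[0.4,-0.24,0,0,0,0.2],[0.6,-0.36,0.05,0,0,0.3],[0.75,-0.46,0.1,0,0,0.318],[0.75,-0.46,0.1,0,0,0.318]]
  gripper: 0

```text
time: 0.6
tool_pos: [0.3251, -0.433, 0.1792]
eef_rot: [-0.001, 0.996, -0.094, -0.0]
wrist_force: [-0.3, -0.8, -0.7]
gripper_width: 0.0125
grip_force: 0.0
```

```bash
python3 - <<'E'
from h import *
go(0,-235,120)
E
```

```text
t 0.6 tcp board [-110.6 -417.3] 179.2 F [-0.3 -0.8 -0.7]
  shift [ 0.444 -0.728  0.238] turn [-0.002  0.001  0.002]
```

>>> move_arm:
  rows:
    - [[0.1,-0.17,0.05,0,0,0],[0.2,-0.34,0.1,0,0,0],[0.3,-0.5,0.15,0,0,0],[0.4,-0.66,0.2,0,0,0],[0.444,-0.728,0.238,0,0,0],[0.444,-0.728,0.238,0,0,0],[0.444,-0.728,0.238,0,0,0]]

```text
time: 1.3
tool_pos: [0.4669, -0.2787, 0.1208]
eef_rot: [-0.0, 0.995, -0.095, -0.001]
wrist_force: [-0.0, -0.4, -0.4]
gripper_width: 0.0004
grip_force: 0.0
```

```bash
python3 - <<'E'
from h import *
go(0,-235,75)
P=r.camera_params('wrist');cv2.imwrite('pics/w1.png',r.capture('wrist'))
for n,p in[('paddle',(0,-235,68)),('rider',(61,4,64)),('tcp',None)]:
    print(n,proj('wrist',w(*p) if p else r.state()['tool_pos'],P))
E
```

```text
t 1.3 tcp board [  -0.9 -238.8] 120.8 F [-0.  -0.4 -0.4]
  shift [ 0.004 -0.015  0.183] turn [-0.     0.001  0.001]
paddle [[316.31403405 252.77808496]]
rider [[-54.91535519 161.14140517]]
tcp [[323.53784338 287.9193975 ]]
```

View pics/w1.png

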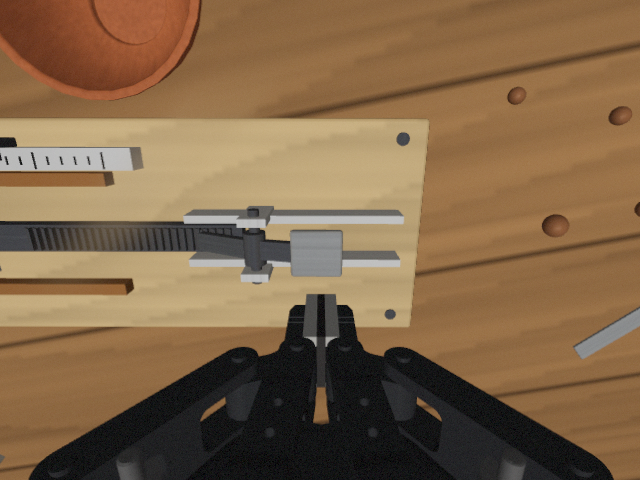

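The paddle centre is at (317,253), where I predicted (316,253). Now I press it.

>>> move_arm:
  rows:
    - [[0.004,-0.015,0.1,0,0,0],[0.004,-0.015,0.18,0,0,0],[0.004,-0.015,0.2,0,0,0],[0.004,-0.015,0.22,0,0,0],[0.004,-0.015,0.235,0,0,0],[0.004,-0.015,0.245,0,0,0],[0.004,-0.015,0.255,0,0,0],[0.004,-0.015,0.255,0,0,0]]

```text
time: 2.15
tool_pos: [0.469, -0.2754, 0.0577]
eef_rot: [0.0, 0.995, -0.095, 0.0]
wrist_force: [-1.1, 0.4, 0.2]
gripper_width: 0.0002
grip_force: 0.0
```

```bash
python3 - <<'E'
from h import *
go(0,-235,57)
wi=r.capture('wrist');s=r.capture('scene')
a=cv2.resize(wi[150:400,0:440],None,fx=1.1,fy=1.1);c=cv2.resize(s[160:280,110:290],None,fx=1.8,fy=1.8)
o=np.zeros((500,800,3),np.uint8);o[:a.shape[0],:a.shape[1]]=a;o[278:278+c.shape[0],:c.shape[1]]=c
cv2.imwrite('pics/p2.png',o);go(0,-235,57)
E
```

```text
t 2.15 tcp board [   0.6 -235.2] 57.7 F [-1.1  0.4  0.2]
  shift [-0.002 -0.001  0.003] turn [ 0. -0.  0.]
t 2.25 tcp board [   0.7 -235.2] 57.8 F [ 0.   0.1 -0.3]
  shift [-0.003 -0.001  0.003] turn [ 0. -0.  0.]
```

View pics/p2.png

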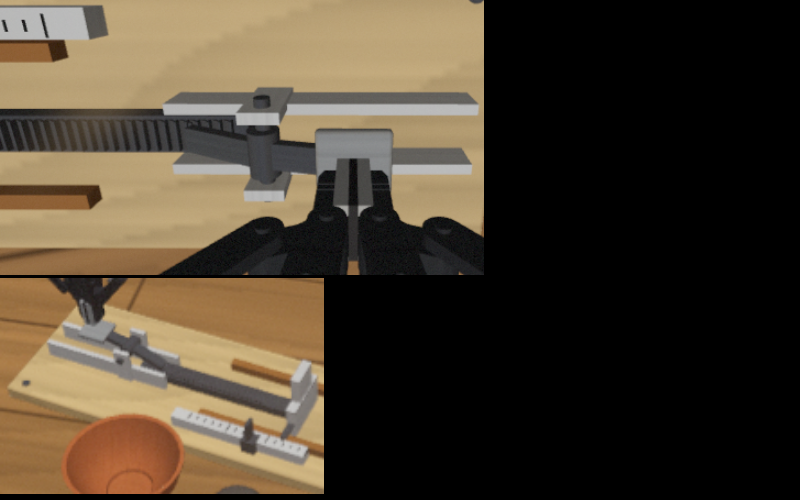

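The tips are over the paddle, but there is no force and the slide is still out. I'll go lower in small steps, watching the force.

>>> move_arm:
  rows:
    - [[0,0,0.01,0,0,0],[0,0,0.02,0,0,0],[0,0,0.02,0,0,0]]

```text
time: 2.55
tool_pos: [0.4686, -0.2751, 0.052]
eef_rot: [-0.0, 0.995, -0.095, -0.0]
wrist_force: [-0.5, -0.0, -1.1]
gripper_width: 0.0002
grip_force: 0.0
```

>>> move_arm:
  rows:
    - [[0,0,0.01,0,0,0],[0,0,0.02,0,0,0],[0,0,0.02,0,0,0]]

```text
time: 2.85
tool_pos: [0.4686, -0.2751, 0.047]
eef_rot: [-0.0, 0.995, -0.095, -0.0]
wrist_force: [-0.4, -0.0, -0.7]
gripper_width: -0.0001
grip_force: 0.0
```

```bash
python3 - <<'E'
from h import *
P=r.camera_params('wrist')
wi=r.capture('wrist');s=r.capture('scene');t=r.capture('top')
print(proj('wrist',[r.state()['tool_pos'],w(0,-235,68)],P),proj('scene',[r.state()['tool_pos'],w(0,-235,68),w(0,-235,58)]))
a=cv2.resize(wi[200:400,200:440],None,fx=1.6,fy=1.6);c=cv2.resize(s[160:240,110:230],None,fx=3.3,fy=3.3,interpolation=cv2.INTER_CUBIC)
o=np.zeros((600,800,3),np.uint8);o[:a.shape[0],:a.shape[1]]=a;o[330:330+c.shape[0],:c.shape[1]]=c
d=cv2.resize(t[180:350,330:535],None,fx=1.9,fy=1.9);o[:d.shape[0],400:400+d.shape[1]]=d[:,:400]
cv2.imwrite('pics/p3.png',o)
E
```

```text
[[322.45900152 287.52009684]
 [322.23417491 307.08262514]] [[164.23171976 194.87563809]
 [162.88428509 188.03084793]
 [163.64274885 191.33152245]]
```

View pics/p3.png

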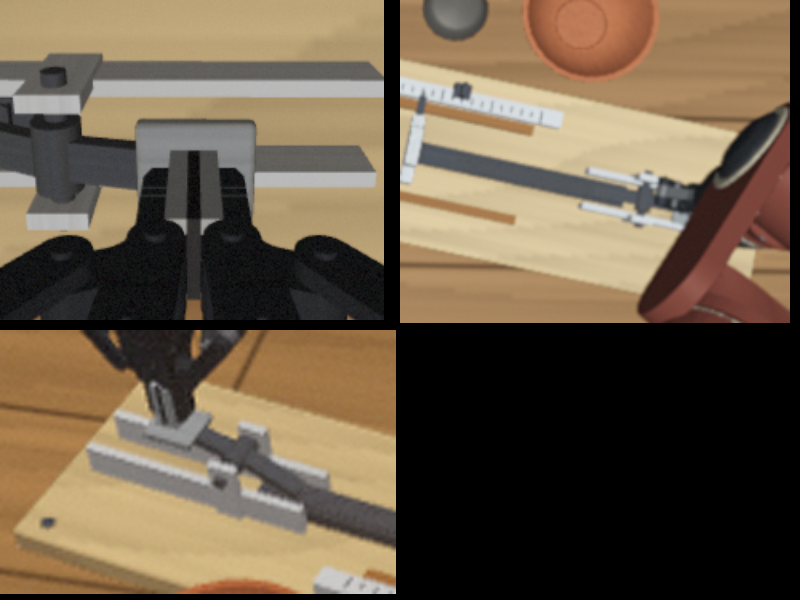

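The images put the real fingertips about 15–19 mm above the nominal TCP, almost at the paddle. I'll keep lowering and watch the force.

>>> move_arm:
  rows:
    - [[0,0,0.01,0,0,0],[0,0,0.02,0,0,0],[0,0,0.02,0,0,0]]

```text
time: 3.3
tool_pos: [0.4691, -0.2756, 0.0428]
eef_rot: [0.0, 0.995, -0.095, 0.0]
wrist_force: [-1.2, -0.5, 2.5]
gripper_width: -0.0002
grip_force: 1.2
```

```bash
python3 - <<'E'
from h import *
P=r.camera_params('wrist');s,R=tool()
for dx in(0,8,11):
  for dz in(0,-10,-19,-25):print(dx,dz,proj('wrist',s['tool_pos']+R.apply([dx/1e3,0,dz/1e3]),P).round(0))
print(s['wrist_force'],s['tool_pos'],s['tau'].round(2) if hasattr(s['tau'],'round') else s['tau'], s['joint_pos'])
E
```

```text
0 0 [[322. 288.]]
0 -10 [[322. 296.]]
0 -19 [[322. 305.]]
0 -25 [[322. 311.]]
8 0 [[322. 274.]]
8 -10 [[322. 282.]]
8 -19 [[322. 290.]]
8 -25 [[322. 296.]]
11 0 [[322. 269.]]
11 -10 [[322. 276.]]
11 -19 [[322. 284.]]
11 -25 [[322. 290.]]
[-1.1745702  -0.48033922  2.50732322] [ 0.46910627 -0.27557333  0.04282058] [  0.14 -32.14 -31.53   0.09  -0.21  -0.  ] [-6.67858236e-01  2.06368114e-02  1.93278175e+00 -1.63078838e-04
  1.18779184e+00  1.09419794e+00]
```

Contact starts at TCP z ≈ 44, so the tips sit about 24 mm behind the TCP. I press about 10 mm more and hold.

>>> move_arm:
  rows:
    - [[0,0,0.01,0,0,0],[0,0,0.02,0,0,0],[0,0,0.03,0,0,0],[0,0,0.036,0,0,0],[0,0,0.036,0,0,0],[0,0,0.036,0,0,0]]

```text
time: 3.9
tool_pos: [0.4692, -0.2758, 0.0339]
eef_rot: [0.0, 0.995, -0.096, 0.0]
wrist_force: [0.3, -2.4, 3.1]
gripper_width: 0.0001
grip_force: 1.9
```

```bash
cat >> h.py <<'E'
def post(t):
    "board xy of bright post/plate centroid along pointer line at scale; slide y by dark/bright in strip x=-30..-20 z=62"
    out=[]
    for y in np.arange(-140,100,1.0):
        p=proj('top',[w(x,y,62) for x in(-28,-26,-24)],r.camera_params('top'));out.append(np.mean([cv2.getRectSubPix(cv2.cvtColor(t,cv2.COLOR_BGR2HSV)[:,:,1],(1,1),tuple(map(float,q)))[0,0] for q in p]))
    out=np.array(out);ys=np.arange(-140,100,1.0);m=out<60;return ys[m].mean() if m.any() else None,m.sum()
E
python3 - <<'E'
from h import *
print(post(cv2.imread('pics/top0.png')));print(post(r.capture('top')));s,_=tool();print(s['wrist_force'],s['tool_pos'])
E
```

```text
(np.float64(39.5), np.int64(16))
(np.float64(-16.0), np.int64(17))
[ 0.05609322 -4.01969559  2.59242024] [ 0.46922553 -0.27571059  0.03386913]
```

The slide is running home. I keep the paddle down.

>>> move_arm:
  rows:
    - [[0,0,0.004,0,0,0],[0,0,0.004,0,0,0],[0,0,0.004,0,0,0],[0,0,0.004,0,0,0],[0,0,0.004,0,0,0],[0,0,0.004,0,0,0],[0,0,0.004,0,0,0],[0,0,0.004,0,0,0],[0,0,0.004,0,0,0],[0,0,0.004,0,0,0],[0,0,0.004,0,0,0],[0,0,0.004,0,0,0]]

```text
time: 5.15
tool_pos: [0.469, -0.2753, 0.0326]
eef_rot: [-0.0, 0.995, -0.095, 0.0]
wrist_force: [0.9, -3.6, 3.4]
gripper_width: 0.0001
grip_force: 2.0
```

```bash
python3 - <<'E'
from h import *
print(post(r.capture('top')),r.state()['time'])
E
```

```text
(np.float64(-77.0), np.int64(19)) 5.2
```

>>> move_arm:
  rows:
    - [[0,0,0.004,0,0,0],[0,0,0.004,0,0,0],[0,0,0.004,0,0,0],[0,0,0.004,0,0,0],[0,0,0.004,0,0,0]]

```text
time: 5.7
tool_pos: [0.4689, -0.2753, 0.0315]
eef_rot: [-0.0, 0.995, -0.095, -0.0]
wrist_force: [0.2, -4.3, 3.7]
gripper_width: -0.0002
grip_force: 2.0
```

```bash
python3 - <<'E'
from h import *
print(post(r.capture('top')),r.state()['time'])
E
```

```text
(np.float64(-77.0), np.int64(19)) 5.75
```

The slide is fully home, with the plate at y = -77 and steady. I lift off and move to behind the post.

>>> move_arm:
  rows:
    - [[0,0,-0.05,0,0,0],[0,0,-0.12,0,0,0],[0,0,-0.26,0,0,0],[0,-0.15,-0.32,0,0,0],[0,-0.3,-0.32,0,0,0],[0,-0.44,-0.32,0,0,0],[0,-0.5,-0.32,0,0,0],[0,-0.5,-0.32,0,0,0],[0,-0.5,-0.32,0,0,0]]

```text
time: 6.65
tool_pos: [0.4922, -0.1526, 0.1112]
eef_rot: [-0.0, 0.995, -0.095, -0.001]
wrist_force: [-1.3, -0.8, -0.2]
gripper_width: -0.0001
grip_force: 0.0
```

```bash
python3 - <<'E'
from h import *
go(0,-110,50)
P=r.camera_params('wrist');im=r.capture('wrist');cv2.imwrite('pics/w2.png',im);t=r.capture('top');cv2.imwrite('pics/t2.png',t);print(post(t))
print(proj('wrist',[w(0,-77,98),w(60,3.7,64),w(-75,-235+35,19)],P).round(0))
E
```

```text
t 6.65 tcp board [-1.000e-01 -1.103e+02] 111.2 F [-1.3 -0.8 -0.2]
  shift [ 0.001 -0.001  0.245] turn [-0.     0.001  0.001]
(np.float64(-77.0), np.int64(19))
[[264. 278.]
 [137. 165.]
 [425. 320.]]
```

View pics/w2.png

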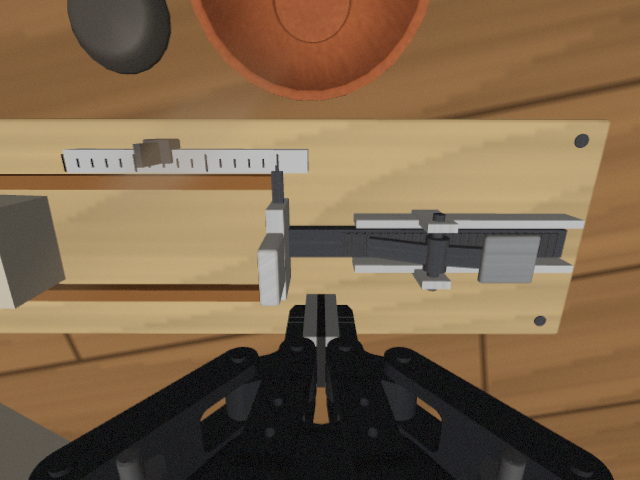

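The post is at about (268,268), the rider fin at about (150,152) and the pointer at (277,172). I descend behind the post and start pulling, i.e. pushing on its back face.

>>> move_arm:
  rows:
    - [[0,0,0.12,0,0,0],[0,0,0.22,0,0,0],[0,0,0.245,0,0,0],[0,-0.03,0.245,0,0,0],[0,-0.05,0.245,0,0,0],[0,-0.07,0.245,0,0,0],[0,-0.09,0.245,0,0,0],[0,-0.11,0.245,0,0,0],[0,-0.13,0.245,0,0,0],[0,-0.15,0.245,0,0,0]]

```text
time: 7.75
tool_pos: [0.5, -0.118, 0.0513]
eef_rot: [0.003, 0.995, -0.095, 0.0]
wrist_force: [-1.6, -9.5, -4.9]
gripper_width: -0.0
grip_force: 4.5
```

```bash
python3 - <<'E'
from h import *
go(0,-20,50);print(post(r.capture('top')))
E
```

```text
t 7.75 tcp board [  1.  -74.8] 51.3 F [-1.6 -9.5 -4.9]
  shift [-0.004 -0.219  0.004] turn [ 0.004 -0.001  0.001]
(np.float64(-100.0), np.int64(3))
```

>>> move_arm:
  rows:
    - [[0,-0.02,0,0,0,0],[0,-0.04,0,0,0,0],[0,-0.06,0,0,0,0],[0,-0.08,0,0,0,0],[0,-0.1,0,0,0,0],[0,-0.12,0,0,0,0],[0,-0.14,0,0,0,0],[0,-0.16,0,0,0,0],[0,-0.18,0,0,0,0],[0,-0.2,0,0,0,0],[0,-0.2,0,0,0,0]]

```text
time: 8.9
tool_pos: [0.5096, -0.0684, 0.0513]
eef_rot: [0.002, 0.995, -0.095, 0.001]
wrist_force: [-0.5, -7.8, -4.6]
gripper_width: 0.0003
grip_force: 3.6
```

```bash
python3 - <<'E'
from h import *
go(0,-10,50)
P=r.camera_params('wrist');im=r.capture('wrist');cv2.imwrite('pics/w3.png',im)
s,R=tool();print(proj('wrist',[w(60,3.7,64),w(58,3.7,50)],P).round(0))
o=cv2.resize(im[100:350,130:390],None,fx=2.3,fy=2.3,interpolation=cv2.INTER_CUBIC);cv2.imwrite('pics/c3.png',o)
np.savez('w3.npz',**{k:np.array(P[k]) for k in P})
E
```

```text
t 8.9 tcp board [  1.1 -24.3] 51.3 F [-0.5 -7.8 -4.6]
  shift [-0.004 -0.057  0.005] turn [ 0.003 -0.001  0.001]
[[261. 181.]
 [265. 181.]]
```

View pics/c3.png

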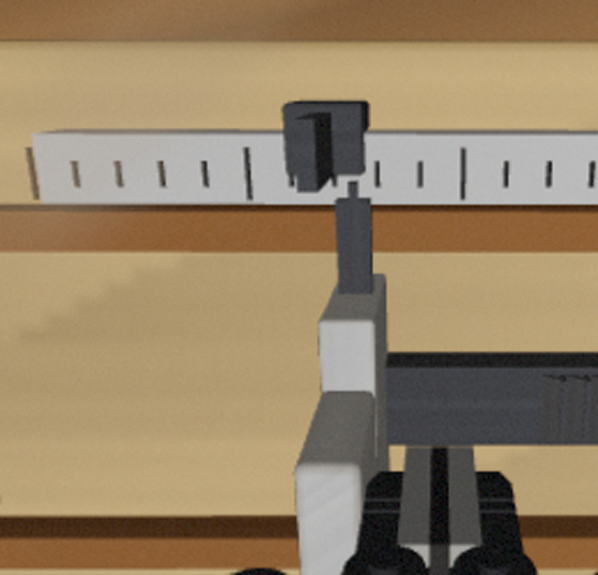

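```bash
python3 - <<'E'
from h import *
P=dict(np.load('w3.npz'));c=lambda u,v:(130+u/2.3,100+v/2.3)
for z in(.04,.045,.05,.055):
    print(z,'ptr',b(onz('wrist',c(353,186),z,P)).round(1),b(onz('wrist',c(347,186),z,P)).round(1),b(onz('wrist',c(359,186),z,P)).round(1))
for z in(.06,.064):print('fin top',[b(onz('wrist',c(u,190),z,P)).round(1) for u in(297,318)])
for z in(.04,.045,.05):print('fin base R',b(onz('wrist',c(333,180),z,P)).round(1))
im=cv2.imread('pics/t2.png')
# top view rider + pointer profiles
print('rider cam', 'ticks', [b(onz('wrist',c(u,160),.042,P)).round(1) for u in(248,464)])
E
```

```text
0.04 ptr [56.8 -4.1] [56.8 -2.8] [56.8 -5.5]
0.045 ptr [57.5 -4.7] [57.5 -3.3] [57.5 -6. ]
0.05 ptr [58.2 -5.2] [58.2 -3.9] [58.2 -6.5]
0.055 ptr [58.8 -5.7] [58.8 -4.5] [58.8 -6.9]
fin top [array([58.7,  5.1]), array([58.7,  0.8])]
fin top [array([59.3,  4.4]), array([59.3,  0.3])]
fin base R [58.1  0.3]
fin base R [58.8 -0.3]
fin base R [59.4 -1. ]
rider cam ticks [array([62.8, 18.7]), array([ 62.8, -29.1])]
```

The pointer is at y ≈ -4 and the fin centre at y ≈ 2.4. I push about 9 mm further and back off slowly so the pawl catches.

>>> move_arm:
  rows:
    - [[0,-0.012,0,0,0,0],[0,-0.024,0,0,0,0],[0,-0.036,0,0,0,0],[0,-0.036,0,0,0,0],[0,-0.036,0,0,0,0],[0,-0.02,0,0,0,0],[0,0,0,0,0,0],[0,0.02,0,0,0,0],[0,0.06,0,0,0,0],[0,0.06,0,0,0,0]]

```text
time: 9.95
tool_pos: [0.5066, -0.0825, 0.0507]
eef_rot: [0.0, 0.995, -0.096, 0.0]
wrist_force: [-0.7, 0.4, -0.2]
gripper_width: 0.0
grip_force: 0.0
```

```bash
python3 - <<'E'
from h import *
go(0,-40,110)
P=r.camera_params('wrist');im=r.capture('wrist');cv2.imwrite('pics/w4.png',im)
np.savez('w4.npz',**{k:np.array(P[k]) for k in P})
q=proj('wrist',w(59,0,45),P)[0];print(q);u,v=int(q[0]),int(q[1])
cv2.imwrite('pics/c4.png',cv2.resize(im[v-60:v+60,u-80:u+80],None,fx=4,fy=4,interpolation=cv2.INTER_CUBIC))
E
```

```text
t 9.95 tcp board [  0.8 -38.7] 50.7 F [-0.7  0.4 -0.2]
  shift [-0.003  0.005 -0.237] turn [ 0. -0. -0.]
[245.18778617 177.49718148]
```

View pics/c4.png

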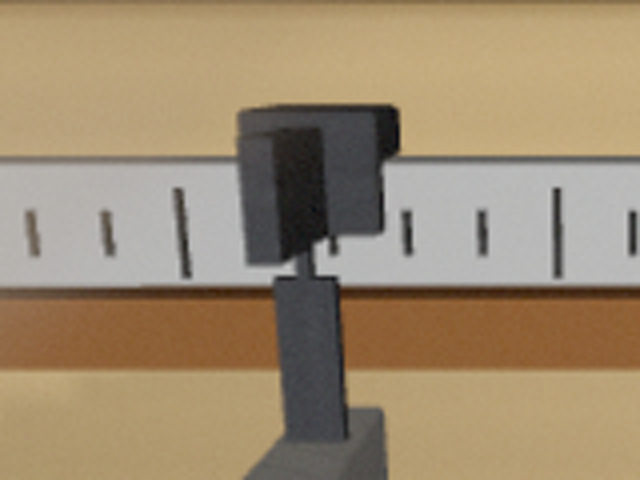

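```bash
python3 - <<'E'
from h import *
P=dict(np.load('w4.npz'));c=lambda u,v:(245-80+u/4,177-60+v/4)
for z in(.03,.036,.042,.048):print(z,'ptr',b(onz('wrist',c(305,268),z,P)).round(1),'ticks',[b(onz('wrist',c(u,240),z,P)).round(1) for u in(183,557)])
print('fin',[b(onz('wrist',c(u,262),.064,P)).round(1) for u in(246,282)])
for z in (.04,.045,.05): print('base',z,b(onz('wrist',c(326,236),z,P)).round(1),'body',[b(onz('wrist',c(u,232),z,P)).round(1) for u in(240,381)])
E
```

```text
0.03 ptr [53.5  5.7] ticks [array([57.4, 22.1]), array([ 57.3, -29. ])]
0.036 ptr [54.4  4.3] ticks [array([58.1, 20.2]), array([ 58.1, -29.3])]
0.042 ptr [55.3  2.9] ticks [array([58.9, 18.3]), array([ 58.8, -29.6])]
0.048 ptr [56.2  1.5] ticks [array([59.7, 16.4]), array([ 59.6, -29.9])]
fin [array([59.2,  4.4]), array([59.2,  0.3])]
base 0.04 [59.1  0.4] body [array([59.6, 11.4]), array([59.6, -6.8])]
base 0.045 [59.7 -0.7] body [array([60.3, 10. ]), array([60.2, -7.6])]
base 0.05 [60.4 -1.8] body [array([60.9,  8.7]), array([60.8, -8.5])]
```

The pointer, at y ≈ 3.4 ± 1, is within about 1 mm of the fin centre at 2.4, so the pawl holds the slide on target. Next I lift and go beyond the mould.

>>> move_arm:
  rows:
    - [[0,0.01,-0.15,0,0,0],[0,0.01,-0.28,0,0,0],[0,-0.15,-0.3,0,0,0],[0,-0.33,-0.3,0,0,0],[0,-0.51,-0.3,0,0,0],[0,-0.69,-0.3,0,0,0],[0,-0.87,-0.3,0,0,0],[0,-1,-0.3,0,0,0],[0,-1,-0.3,0,0,0],[0,-1,-0.3,0,0,0]]

```text
time: 11.0
tool_pos: [0.5537, 0.1644, 0.1251]
eef_rot: [0.0, 0.996, -0.095, -0.0]
wrist_force: [-0.2, -0.2, -0.1]
gripper_width: -0.0001
grip_force: 0.0
```

```bash
python3 - <<'E'
from h import *
go(0,238,26);t=r.capture('top');cv2.imwrite('pics/t5.png',t);print(post(t))
g=cv2.cvtColor(r.capture('scene'),cv2.COLOR_BGR2HSV)
E
```

```text
t 11.0 tcp board [ -0.  212.7] 125.1 F [-0.2 -0.2 -0.1]
  shift [ 0.    -0.101  0.396] turn [0.    0.    0.001]
(np.float64(4.0), np.int64(17))
```

The top view agrees: the plate is at y = 4.0. I descend beyond the mould, then push it in.

>>> move_arm:
  rows:
    - [[0,-0.1,0,0,0,0],[0,-0.11,0.1,0,0,0],[0,-0.11,0.25,0,0,0],[0,-0.11,0.38,0,0,0],[0,-0.11,0.396,0,0,0],[0,-0.07,0.396,0,0,0],[0,-0.03,0.396,0,0,0],[0,0.01,0.396,0,0,0],[0,0.05,0.396,0,0,0],[0,0.09,0.396,0,0,0],[0,0.13,0.396,0,0,0]]

```text
time: 12.2
tool_pos: [0.5486, 0.1316, 0.0276]
eef_rot: [-0.001, 0.995, -0.096, 0.001]
wrist_force: [2.4, 4.1, 2.7]
gripper_width: -0.0003
grip_force: 1.9
```

```bash
python3 - <<'E'
from h import *
go(0,120,26)
E
```

```text
t 12.2 tcp board [  1.2 179.5] 27.6 F [2.4 4.1 2.7]
  shift [-0.005  0.238  0.006] turn [-0.001 -0.002  0.   ]
```

>>> move_arm:
  rows:
    - [[-0.003,0.03,0,0,0,0],[-0.005,0.06,0,0,0,0],[-0.005,0.09,0,0,0,0],[-0.005,0.115,0,0,0,0],[-0.005,0.14,0,0,0,0],[-0.005,0.16,0,0,0,0],[-0.005,0.18,0,0,0,0],[-0.005,0.195,0,0,0,0],[-0.005,0.2,0,0,0,0]]

```text
time: 13.1
tool_pos: [0.5369, 0.0829, 0.0262]
eef_rot: [0.0, 0.995, -0.096, -0.0]
wrist_force: [1.1, 3.3, 2.2]
gripper_width: 0.0001
grip_force: 1.9
```

```bash
python3 - <<'E'
from h import *
go(0,120,26)
im=r.capture('wrist');cv2.imwrite('pics/w6.png',im)
E
```

```text
t 13.1 tcp board [ -1.  129.5] 26.2 F [1.1 3.3 2.2]
  shift [0.004 0.038 0.001] turn [0. 0. 0.]
```

View pics/w6.png

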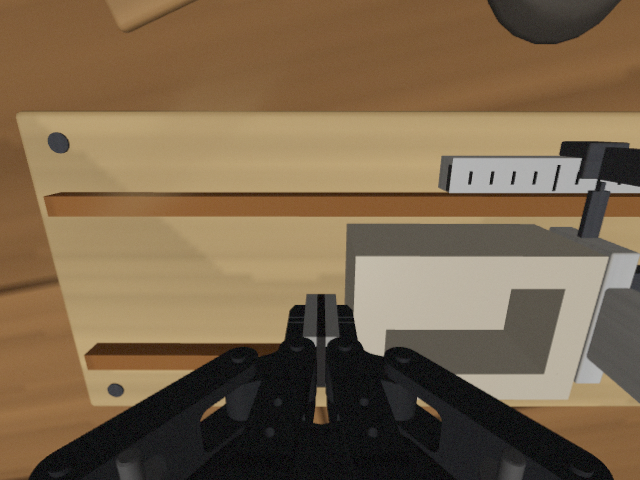

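The mould is nearly at the plate, its top edge at about (607,256) beside the plate. I advance slowly until the force rises.

>>> move_arm:
  rows:
    - [[0,0.008,0,0,0,0],[0,0.016,0,0,0,0],[0,0.016,0,0,0,0]]

```text
time: 13.45
tool_pos: [0.5361, 0.079, 0.0261]
eef_rot: [0.0, 0.995, -0.095, -0.0]
wrist_force: [0.7, 2.4, 2.2]
gripper_width: 0.0
grip_force: 1.2
```

>>> move_arm:
  rows:
    - [[0,0.008,0,0,0,0],[0,0.016,0,0,0,0],[0,0.016,0,0,0,0]]

```text
time: 13.75
tool_pos: [0.5353, 0.0759, 0.0261]
eef_rot: [-0.001, 0.995, -0.096, -0.0]
wrist_force: [0.2, 5.8, 1.0]
gripper_width: -0.0002
grip_force: 2.7
```

>>> move_arm:
  rows:
    - [[0,0.006,0,0,0,0],[0,0.012,0,0,0,0],[0,0.012,0,0,0,0]]

```text
time: 14.05
tool_pos: [0.5352, 0.075, 0.0263]
eef_rot: [-0.003, 0.995, -0.096, 0.0]
wrist_force: [2.3, 11.7, 1.4]
gripper_width: -0.0
grip_force: 6.4
```

The force rose to about 12 N with almost no movement, so the mould is butted. I back off, lift clear and check.

>>> move_arm:
  rows:
    - [[0,-0.03,0,0,0,0],[0,-0.1,0,0,0,0],[0,-0.2,0,0,0,0],[0,-0.25,-0.15,0,0,0],[0,-0.4,-0.35,0,0,0],[0,-0.55,-0.5,0,0,0],[0,-0.7,-0.6,0,0,0],[0,-0.75,-0.6,0,0,0],[0,-0.75,-0.6,0,0,0]]

```text
time: 14.95
tool_pos: [0.5717, 0.2583, 0.1782]
eef_rot: [0.0, 0.996, -0.094, 0.002]
wrist_force: [0.2, -0.6, -0.6]
gripper_width: 0.0004
grip_force: 0.0
```

```bash
python3 - <<'E'
from h import *
go(0,300,150);t=r.capture('top');s=r.capture('scene');print(post(t))
a=cv2.resize(t[170:350,195:535],None,fx=2.35,fy=2.35,interpolation=cv2.INTER_CUBIC)[:,:800]
c=cv2.resize(s[190:290,190:400],None,fx=1.7,fy=1.7,interpolation=cv2.INTER_CUBIC)
o=np.zeros((600,800,3),np.uint8);o[:a.shape[0],:a.shape[1]]=a;o[425:425+c.shape[0],:c.shape[1]]=c
cv2.imwrite('pics/f.png',o)
E
```

```text
t 14.95 tcp board [-3.000e-01  3.083e+02] 178.2 F [ 0.2 -0.6 -0.6]
  shift [0.001 0.033 0.113] turn [-0.    -0.002  0.002]
(np.float64(47.5), np.int64(104))
```

View pics/f.png

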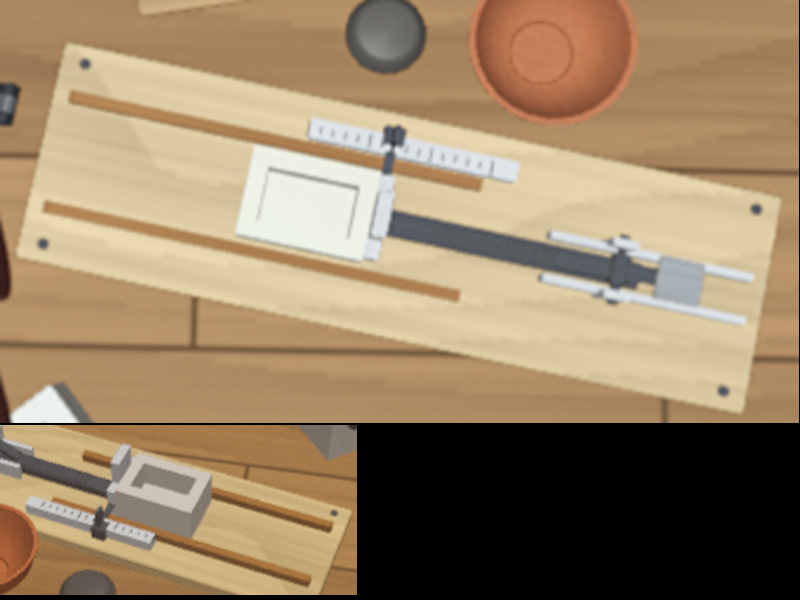

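The mould, at (315,203), butts the stop plate at (380,215). The pointer at (388,160) lines up with the rider at (394,135), which hasn't moved, and the bowl and stone are where they were. I hand it in.

```bash
python3 -c "
from workcell import r
print(r.job_done())"
```

```text
the job is handed in; nothing more can be done
None
```

The job is handed in at about 15 s: the slide ran fully home, was pulled out and is held about 1 mm from the rider's fin by my measurement; the mould butts the stop plate, the rider, bowl and stone look unmoved in the last picture, and the rib, only partly in view there, was not touched.

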